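Seat a canister lid, then snap the vacuum sealer onto its slanted valve and hold it

ROBOT

A 7-joint arm with a two-finger parallel gripper is mounted at the origin on a cart in front of the work surface, level with it; the furniture and walls round the work are solid. World frame = base frame: x ahead of the robot, y to its left, z up, the work surface at z = 0. Lengths are in m, angles in degrees, forces in N, time in s.
With the tool pointing down it reaches from about 0.425 to 0.925 m from the base axis. Payload 6.8 kg.
Tool frame: the origin (TCP) lies at the very end of the fingers, on their centre line; the grasp point (between the pads) lies 19 mm behind it (pinch_z is the distance from the TCP to the grasp point, in m); z points along the fingers, y is the line along which they close (so a half turn about z gives the same grasp; the last joint's range is limited). The gripper opens to 85 mm and grips with 20 to 120 N. Pads are 22 mm wide; open, the fingers measure 114 mm over their backs; the gripper's body (76 mm by 85 mm) begins 54 mm behind the grasp point. The pads swing forward as they close: fully open they stand 13 mm farther back than shut.
Start: joints at [-72.198, 27.33, 1.283, 89.118, -0.659, 63.558, -4.761], TCP at [0.274, 0.617, 0.231] pointing down, gripper open.
Joint ranges: [-169.35, 169.35], [-19.33, 120.38], [-80.79, 83.38], [13.8, 139.57], [-78.32, 258.32], [9.67, 109.79], [-169.56, 169.56]. Speed limits (degrees/s): [136.94, 136.94, 180, 180, 180, 180, 180].

INTERFACE

Orientations are given as [roll, pitch, yaw] about the fixed x, y, z axes, in that order (R = Rz(yaw) Ry(pitch) Rx(roll)).
In Python, from plant import move_ptp, servo_line, set_joints, gripper_open, close_gripper, sleep, inverse_kinematics, get_image, PlanningError, job_done, trace, get_t, get_joint_positions, get_joint_vel, get_effort, get_tcp_pos, get_ee_rot, get_ft_force, get_torque, get_grip_width, get_gripper_force, pinch_z gives the robot as it stands. Calls block until the motion is done:
- move_ptp(position, orientation): joint-space move of the TCP to a pose.
- servo_line(position, rotation=None, velocity=0.15, contact_N=None): straight line of the TCP; rotation=None keeps the orientation; velocity is the mean speed in m/s. With contact_N (N) it stops when the force on the tool has changed by that much, and returns True; else False.
- set_joints(angles): joint-space move.
- gripper_open() and close_gripper(force=None): open the fingers fully, or close them until they stop; force is the grip in N (None keeps the last).
- sleep(seconds).
- inverse_kinematics(position, orientation): joint angles nearest the present ones, or None.
- get_image(name): name is "scene" or "top" or "wrist"; returns a dict with "color" (400x640x3 uint8, red, green, blue), "fx", "fy", "cx", "cy" (pixels), "eye" and "rotation" of the camera in the world. Camera axes: x right, y down, z forward; pixel columns grow to the right and rows downward; lengths in m; the calibration is good to about 2 mm. A picture is of the moment at which its call begins. There is no depth.
A pose or a line that the arm cannot do raises PlanningError and nothing moves.
- job_done(): hands the job in; it is judged then, once.
Trained networks look in the newest picture that a camera, given by its name, has taken for a name from the list of things; names that differ only in an ending like _2 or _b are one class to them, and where a whole thing is asked for, a point or a joint stands for the part that bears it (a point fixed in the world has none). Each returns a list of dicts, best first, with "conf" (0 to 1); they miss things now and then, are a little off and sometimes report something else, mostly with a low value. They report only what shows in the picture. A call takes as long as a camera call. They do not tell look-alikes from the thing itself.
- trace(camera, name): "region" (400x640 bool, what is visible of it) and "pixel" ([column, row] in pixels, amid what is visible of it).
Readings, each from a call of its own:
- get_t(): time.
- get_joint_positions(): joint angles.
- get_joint_vel(): joint speeds.
- get_effort(): joint torques, N m.
- get_tcp_pos(): TCP position.
- get_ee_rot(): TCP orientation.
- get_ft_force(): force on the tool from outside, world axes, zero at the start.
- get_torque(): the same for the moment, N m.
- get_grip_width(): finger opening in m.
- get_gripper_force(): force on a finger pad.
Only numpy, scipy, OpenCV 4.12 (cv2) and the standard library are available. Lean on these libraries where they do the work, as an engineer would, in place of code of your own. Each camera call takes 0.05 s, during which the arm holds its last target. There are 200 camera calls.

TASK

Vacuum-seal the cream canister: first press its grey lid fully home into the steel collar, and only then take the cordless vacuum sealer from its charging dock and push its mouth squarely onto the brass valve nipple of the slanted lid until it snaps on and bottoms on the lid. Keep pushing it down against the valve's spring so that the valve stays open, and finish like that, still gripping and pressing the sealer; leave the things standing around undisturbed.

Things in the scene. Friction and masses are not known exactly. Their poses are not given: they have to be found in the camera images.
- canister: cream slant-front canister, rounded square 128x128 mm, about 60 mm high in front, 130 mm at the back, fixed. Origin: centre of underside, z up, low front facing its own -x. Its round mouth lies in the slanted top; the mouth's axis leans 0.50 rad from vertical towards the canister's -x. A steel collar 114 mm wide rings the mouth
- lid (a joint): slide of the round grey lid (108 mm wide) along the mouth's axis: 0 = 10 mm proud of the collar, orange gasket showing; 0.010 m = fully home. The gasket holds it wherever it is and it does not spring back. It takes 8 to 10 N of push along the axis, anywhere on its flat top (it cannot jam), beside the nipple or on both sides of it
- nipple (a point): centre of the lid's flat top, at the foot of the brass valve nipple; moves with the lid. z points out along the nipple's axis (0.50 rad from vertical), x up the slope to the back. The flat reaches 50 mm out all round. Nipple: foot 25 mm wide, 3 mm high; stem 18 mm wide; four spring-loaded steel balls 17.5 mm up, 25 mm across
- nipple_tip (a point): centre of the nipple's tapered tip (12 mm wide), 23 mm above the lid's top along the same axis; the black valve pin (8 mm wide) stands 8 mm farther out of it
- valve_pin (a joint): travel of the black spring-loaded valve pin in the nipple's tip along its axis: 0 = out, valve shut; about 0.007 m = pushed in by a sealer whose rim is pressed onto the lid, valve open, about 8 N of spring. A sealer that is snapped on but not held down is pushed back about 7 mm by this spring and the valve shuts (under 0.002 m)
- sealer: cordless vacuum sealer, loose upright cylinder, about 0.22 kg, 112 mm high: white bell mouth at the bottom (48 mm wide up to 20 mm, then narrowing to 41 mm at 32 mm), black rubber grip 42 mm wide 38 to 96 mm up, white cap with green lamp. No switch: it runs by itself. Starts mouth down in the dock. Origin: centre of the mouth's rim, z along its axis to the cap
- sealer_mouth (a point): centre of the sealer's rim; comes to the nipple's foot when fully pressed on; z to the cap. The rim flares 32 mm wide to a rounded inner lip of 20 mm bore 5 mm up; behind it the bore is 30 mm wide, to 24 mm deep. Pushed over the nipple the lip meets the balls, needs about 12 N, and snaps past when the rim is 11 to 8 mm above the lid; then it goes on until the rim rests on the lid
- sealer_grip (a point): on the sealer's axis, 70 mm above its rim, in the middle of the black grip; axes as sealer
- dock: black round charging dock, 76 mm wide, 14 mm high, fixed; the sealer's rim stands in its 52 mm recess, 8 mm above the worktop; lift the sealer straight up. Origin: centre of its underside
- spice_jar: green spice jar with dark cap, 44 mm wide, 105 mm high, standing at the back; loose bystander; origin: centre of its underside
- white_tub: white tub with dark band, 71 mm wide, 104 mm high, standing behind the work on the right; loose bystander; origin: centre of its underside
- jar_1: glass jar with green cap, 70 mm wide, 114 mm high, at the back left; loose bystander; origin: centre of its underside
- purple_mug: purple mug, 84 mm wide, 100 mm high, at the right; loose bystander; origin: centre of its underside
Things that resemble listed ones, but are neither listed nor needed, are in the scene too. What is shaped like the sealer but blue is not meant.

How it is judged (in metres and radians):
On the way, in this order (a step that is already met when the one before it is completed fails the run):
1. the lid is pressed home while the sealer is not on the nipple (value of joint lid above 0.0085 m and distance between sealer_mouth and nipple above 0.06 m), for 0.2 s.
2. the sealer has snapped onto the nipple squarely and is pressed down, valve open (value of joint lid above 0.0085 m and value of joint valve_pin above 0.0045 m and distance between sealer_mouth and nipple below 0.005 m and angle between the z axis of sealer and the z axis of nipple, either way round below 0.09 rad), for 0.5 s.
At the end, for the whole second after the job is handed in: The lid is home (at least 8.5 of its 10 mm), the sealer sits snapped on the nipple with the centre of its rim within 5 mm of the nipple's foot and its axis within 0.09 rad of the nipple's, at rest, gripped by the fingers (over 2 N), and the valve pin is held at least 4.5 mm in (all of step 2 and contact force between the fingers and sealer above 2 N and linear speed of sealer below 0.02 m/s); the arm keeps its last pose, push and grip.
It fails at once if a bystander is knocked or shifted by more than 30 mm (distance of any of spice_jar, white_tub, jar_1, purple_mug from where it was at the start of the episode above 0.03 m).
It also fails if it takes over 48 s, if anything falls off the work surface, if the arm or the gripper's body presses on something with over 40 N, if the wrist force passes 120 N, or if a joint passes its speed limit or range.

## Working session

There is one attempt and no reset: what is moved stays moved. The work goes in short steps, each a Python script; the robot and the scene stay as the last script left them, time stands still between calls to the robot, and variables do not carry over. Pictures are saved under pics/ and viewed, at most 10 in all, crops included, and the job is handed in when it is done.

```bash
mkdir -p pics; ls
cat > h.py <<'E'
import numpy as np, cv2
from plant import *
from scipy.spatial.transform import Rotation as R
def save(im,name,box=None,s=1):
    c=im["color"][:,:,::-1]
    if box: c=c[box[1]:box[3],box[0]:box[2]]
    cv2.imwrite("pics/"+name,cv2.resize(c,None,fx=s,fy=s,interpolation=cv2.INTER_CUBIC))
def ray(im,p):
    d=np.array([(p[0]-im["cx"])/im["fx"],(p[1]-im["cy"])/im["fy"],1.])
    d=np.array(im["rotation"])@d
    return np.array(im["eye"]),d/np.linalg.norm(d)
def atz(im,p,z):
    e,d=ray(im,p); return e+d*(z-e[2])/d[2]
def proj(im,P):
    q=np.array(im["rotation"]).T@(np.array(P)-np.array(im["eye"]))
    return np.array([im["fx"]*q[0]/q[2]+im["cx"],im["fy"]*q[1]/q[2]+im["cy"]])
def tri(rays):
    A=0;b=0
    for e,d in rays:
        M=np.eye(3)-np.outer(d,d);A=A+M;b=b+M@e
    return np.linalg.solve(A,b)
E
cat > a.py <<'E'
from h import *
for c in ["scene","top"]:
    im=get_image(c); save(im,c+".png"); print(c,np.round(im["eye"],3),im["fx"]);print(np.round(im["rotation"],3))
    for n in ["canister","lid","nipple","nipple_tip","sealer","sealer_mouth","sealer_grip","dock","spice_jar","white_tub","jar_1","purple_mug"]:
        for d in trace(c,n):
            ys,xs=np.where(d["region"]); 
            print(n,round(d["conf"],2),np.round(d["pixel"],1),(xs.min(),ys.min(),xs.max(),ys.max()) if len(xs) else None,np.round(atz(im,d["pixel"],0.06)[:2],3))
print(get_t())
E
python3 a.py
```

```text
pics
scene [-0.21  -0.948  0.657] 500.62912785279195
[-114.518   -0.933  -41.553]Traceback (most recent call last):
  File "a.py", line 7, in <module>
    print(n,round(d["conf"],2),np.round(d["pixel"],1),(xs.min(),ys.min(),xs.max(),ys.max()) if len(xs) else None,np.round(atz(im,d["pixel"],0.06)[:2],3))
                                                                                                                          ~~~^^^^^^^^^^^^^^^^^^^^
  File "h.py", line 13, in atz
    e,d=ray(im,p); return e+d*(z-e[2])/d[2]
                                       ~^^^
IndexError: invalid index to scalar variable.
```

Rotation is roll/pitch/yaw in degrees.

```bash
sed -i 's/np.array(im\["rotation"\])/RM(im)/; s/^def ray/def RM(im): return R.from_euler("xyz",im["rotation"],degrees=True).as_matrix()\ndef ray/' h.py; python3 a.py
```

```text
scene [-0.21  -0.948  0.657] 500.62912785279195
[-114.518   -0.933  -41.553]
canister 0.65 [271.2 197.5] (np.int64(242), np.int64(167), np.int64(294), np.int64(226)) [0.575 0.119]
lid 0.94 [266.  179.1] (np.int64(248), np.int64(167), np.int64(283), np.int64(196)) [0.647 0.242]
nipple 0.62 [266.3 186. ] (np.int64(249), np.int64(167), np.int64(283), np.int64(196)) [0.614 0.197]
nipple 0.56 [391.8 297.6] (np.int64(372), np.int64(265), np.int64(415), np.int64(326)) [ 0.467 -0.429]
nipple 0.24 [331.4 266. ] (np.int64(316), np.int64(258), np.int64(347), np.int64(274)) [ 0.455 -0.263]
nipple_tip 0.85 [268.1 180.5] (np.int64(248), np.int64(167), np.int64(283), np.int64(196)) [0.645 0.229]
sealer 0.88 [292.1 257.3] (np.int64(280), np.int64(233), np.int64(301), np.int64(283)) [ 0.411 -0.178]
sealer 0.62 [331.9 246. ] (np.int64(322), np.int64(220), np.int64(342), np.int64(268)) [ 0.517 -0.199]
sealer 0.57 [331.3 186.1] (np.int64(324), np.int64(169), np.int64(339), np.int64(206)) [0.767 0.071]
sealer 0.52 [265.7 182. ] (np.int64(248), np.int64(167), np.int64(283), np.int64(197)) [0.632 0.224]
se
[... 2618 characters left out ...]
 (np.int64(413), np.int64(228), np.int64(445), np.int64(260)) [ 0.471 -0.421]
dock 0.73 [356.6 237.1] (np.int64(350), np.int64(222), np.int64(369), np.int64(242)) [ 0.495 -0.18 ]
spice_jar 0.61 [279.3 157.3] (np.int64(273), np.int64(148), np.int64(287), np.int64(166)) [0.766 0.076]
white_tub 0.65 [395.2 165.2] (np.int64(379), np.int64(152), np.int64(403), np.int64(177)) [ 0.736 -0.314]
jar_1 0.84 [215.9 184.2] (np.int64(201), np.int64(170), np.int64(226), np.int64(194)) [0.675 0.288]
jar_1 0.5 [359.7 232.1] (np.int64(355), np.int64(224), np.int64(369), np.int64(237)) [ 0.512 -0.191]
purple_mug 0.68 [433.2 244.9] (np.int64(413), np.int64(228), np.int64(446), np.int64(261)) [ 0.469 -0.431]
1.4
```

View pics/scene.png

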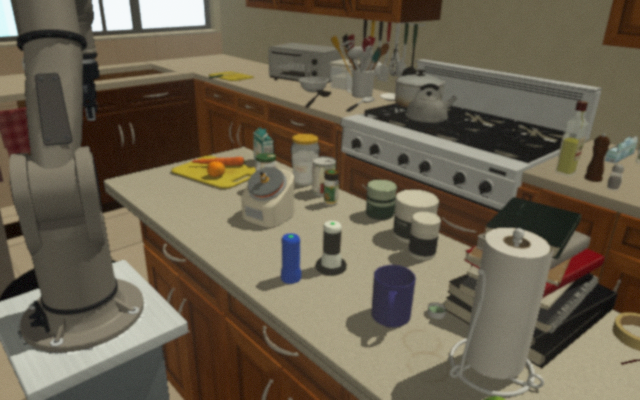

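```bash
ls pics
```

```text
scene.png
top.png
```

View pics/top.png

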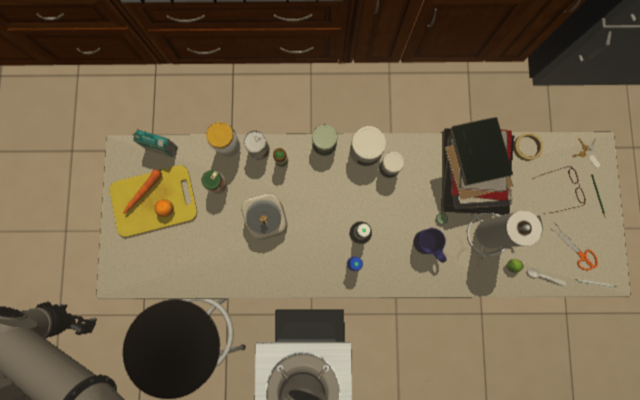

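The sealer candidates in the scene view are blue at (291,257), and white/black with a green lamp standing in a round black dock at (332,246). The second one fits. The canister is at (268,195), slanted roughly towards the robot. I'll look at both from the wrist.

```bash
cat > b.py <<'E'
from h import *
print(get_ee_rot(),pinch_z if not callable(pinch_z) else pinch_z())
def rep(im,names,z):
    for n in names:
        for d in trace("wrist",n)[:2]:
            ys,xs=np.where(d["region"]); 
            print(n,round(d["conf"],2),np.round(d["pixel"],1),(xs.min(),ys.min(),xs.max(),ys.max()),np.round(atz(im,d["pixel"],z)[:2],4))
move_ptp([0.45,0.13,0.36],[180,0,0]); print(get_ee_rot())
im=get_image("wrist"); save(im,"w1.png"); print(np.round(im["eye"],3),im["rotation"],im["fx"])
rep(im,["canister","lid","nipple","nipple_tip"],0.1)
move_ptp([0.45,-0.18,0.36],[180,0,0])
im=get_image("wrist"); save(im,"w2.png"); print(np.round(im["eye"],3),im["rotation"],im["fx"])
rep(im,["sealer","sealer_grip","dock"],0.12)
print(get_t())
E
python3 b.py
```

```text
[-1.79999437e+02 -3.55809401e-03  1.56004333e+02] 0.0187
[ 1.79991891e+02 -2.80945119e-03  1.22585848e-01]
[0.533 0.131 0.503] [ 1.61701950e+02  3.27580991e-02 -8.98839788e+01] 358.5645824636211
canister 0.96 [325.2  42.9] (np.int64(256), np.int64(0), np.int64(389), np.int64(105)) [0.5635 0.1264]
lid 0.91 [329.8  43.7] (np.int64(277), np.int64(0), np.int64(382), np.int64(96)) [0.5627 0.1216]
lid 0.41 [552.9  81.3] (np.int64(537), np.int64(56), np.int64(595), np.int64(114)) [ 0.5259 -0.1179]
nipple 0.92 [333.   45.8] (np.int64(277), np.int64(0), np.int64(382), np.int64(96)) [0.5607 0.1183]
nipple_tip 0.76 [328.9  45.3] (np.int64(277), np.int64(0), np.int64(382), np.int64(96)) [0.5612 0.1226]
[ 0.533 -0.179  0.503] [ 1.61692010e+02  5.22903886e-02 -8.98792644e+01] 358.5645824636211
sealer 0.8 [313.4 171.8] (np.int64(297), np.int64(146), np.int64(333), np.int64(200)) [ 0.431  -0.1704]
sealer 0.55 [337.7  86.1] (np.int64(317), np.int64(67), np.int64(358), np.int64(109)) [ 0.5217 -0.1957]
sealer_grip 0.78 [336.4  87.9] (np.int64(317), np.int64(67), np.int64(358), np.int64(109)) [ 0.5199 -0.1944]
sealer_grip 0.73 [313.9 174.4] (np.int64(298), np.int64(147), np.int64(333), np.int64(200)) [ 0.4281 -0.171 ]
dock 0.78 [322.4  73.3] (np.int64(307), np.int64(55), np.int64(363), np.int64(114)) [ 0.5341 -0.18  ]
4.9583
```

View pics/w1.png

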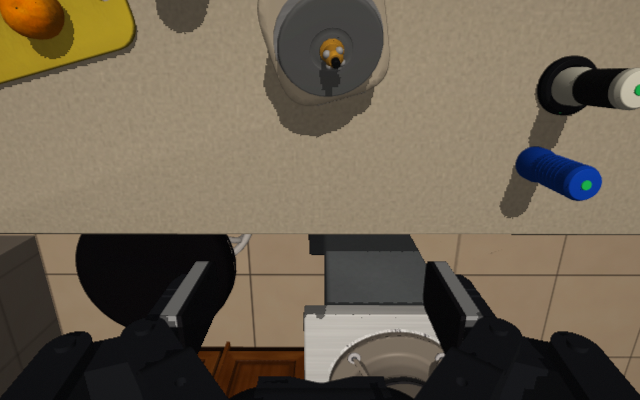

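View pics/w2.png

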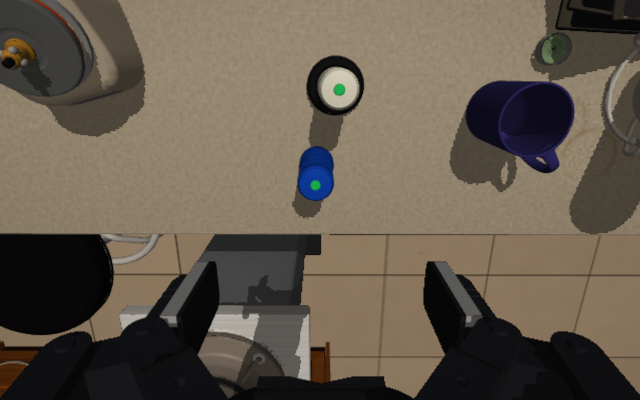

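w1 shows the canister with its brass nipple at about (332,50) and the pin tip at (335,63). w2 confirms the real sealer (white cap, green lamp, black dock) at (339,89), while the blue look-alike is at (315,185). Next I'll triangulate the nipple roughly and look along its axis.

```bash
cat > c.py <<'E'
from h import *
rot=[161.695,0.04,-89.88]
K=dict(fx=358.56,fy=358.56,cx=320,cy=200)
i1=dict(K,eye=[.533,.131,.503],rotation=rot); i2=dict(K,eye=[.533,-.179,.503],rotation=rot)
pin=tri([ray(i1,(335,63)),ray(i2,(8,64))]); foot=tri([ray(i1,(331,48)),ray(i2,(22,50))])
print(pin,foot,pin-foot)
ax=np.array([-np.sin(.5),0,np.cos(.5)])
f=pin-0.031*ax; print("foot",f)
rotT=[180,-np.degrees(.5),0]
p=f+0.16*ax
move_ptp(p,rotT); print(get_tcp_pos(),get_ee_rot())
im=get_image("wrist"); save(im,"w3.png"); print(im)if 0 else print(im["eye"],im["rotation"],im["cx"],im["cy"],im["fy"])
for n in ["lid","nipple"]:
    for d in trace("wrist",n)[:1]:
        r=d["region"].astype(np.uint8); c=max(cv2.findContours(r,0,1)[0],key=len); print(n,d["conf"],d["pixel"],cv2.fitEllipse(cv2.convexHull(c)))
# sealer from three views
s=[]
for c,q in [("top",(361,231)),("scene",(332,246))]:
    j=get_image(c); print(c,j["cx"],j["cy"], atz(j,q,.06))
print(atz(i2,(339,89),.12),get_t())
E
python3 c.py
```

```text
[0.54878754 0.11708609 0.1400081 ] [0.5635002  0.12032128 0.11451002] [-0.01471266 -0.00323519  0.02549807]
foot [0.56364973 0.11708609 0.11280304]
[0.48750093 0.11636464 0.25359201] [ 1.79979838e+02 -2.86537153e+01 -7.08513182e-02]
[0.49191445 0.11608811 0.41759459] [-1.69648575e+02  2.18682530e-02 -9.00841589e+01] 320.7812026774878 192.73905091286238 358.5645824636211
lid 0.77 [312.7, 179.5] ((313.4837341308594, 177.8961944580078), (119.11144256591797, 123.71338653564453), 65.17123413085938)
nipple 0.83 [314.9, 178.0] ((313.38250732421875, 178.04129028320312), (119.01805114746094, 123.05921936035156), 71.62997436523438)
top 317.4829921540861 200.73978386951813 [ 0.51538937 -0.19518854  0.06      ]
scene 316.1078375224643 199.75787307157609 [ 0.51715652 -0.19875048  0.06      ]
[ 0.52565988 -0.19813829  0.12      ] 6.4167
```

View pics/w3.png

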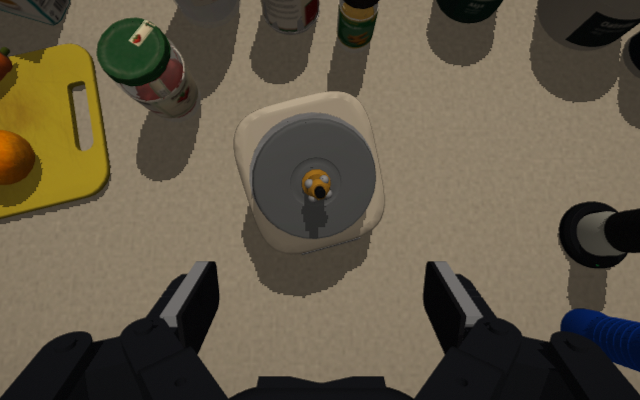

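w3 looks nearly down the axis: lid ellipse at (313,178), brass nipple at (316,183), pin tip at (320,192). The canister is turned by about 12°. I'll fit foot and yaw, then look again from the aligned pose.

```bash
cat > fit.py <<'E'
from h import *
from scipy.optimize import least_squares
K=dict(fx=358.56,fy=358.56,cx=320.78,cy=192.74)
rot=[161.695,0.04,-89.88]
i1=dict(K,eye=[.533,.131,.503],rotation=rot); i2=dict(K,eye=[.533,-.179,.503],rotation=rot)
i3=dict(K,eye=[.49191445,.11608811,.41759459],rotation=[-169.648575,.02187,-90.08416])
def axes(yaw): # x up slope, z axis
    Rz=R.from_euler("z",yaw).as_matrix()
    return Rz@[np.cos(.5),0,np.sin(.5)],Rz@[0,1,0],Rz@[-np.sin(.5),0,np.cos(.5)]
def ell(im,f,yaw):
    x,y,z=axes(yaw); t=np.arange(0,2*np.pi,.2)
    p=np.array([proj(im,f+.054*(np.cos(a)*x+np.sin(a)*y)) for a in t],np.float32)
    e=cv2.fitEllipse(p); return np.array([e[0][0],e[0][1],sum(e[1])/2])
def fit(obs):  # list of (im, kind, value, weight)
    def res(v):
        f=v[:3];z=axes(v[3])[2];o=[]
        for im,k,val,w in obs:
            P=ell(im,f,v[3]) if k=="lid" else proj(im,f+k*z)
            o+=list(w*(np.array(P)-val))
        return o
    r=least_squares(res,[.563,.118,.113,.2]); return r.x,r.fun
OBS=[(i1,.031,(335,63),1),(i2,.031,(8,64),1),(i3,.031,(320,192),1),(i3,"lid",(313.5,177.9,121.4),1)]
E
cat > d.py <<'E'
from fit import *
v,r=fit(OBS); print(v,np.degrees(v[3]),np.round(r,1))
f=v[:3];x,y,z=axes(v[3]); 
p=f+.14*z
move_ptp(p,[180,-np.degrees(.5),np.degrees(v[3])]); print(get_tcp_pos(),get_ee_rot())
im=get_image("wrist"); save(im,"w4.png",(160,60,480,300),2.5); print(im["eye"],im["rotation"])
for n in ["lid","canister"]:
    for d in trace("wrist",n)[:1]:
        rr=d["region"].astype(np.uint8); c=max(cv2.findContours(rr,0,1)[0],key=len); print(n,d["conf"],d["pixel"],cv2.fitEllipse(cv2.convexHull(c)),cv2.minAreaRect(c))
print("pred tip, pin, foot,lid",proj(im,f+.023*z),proj(im,f+.031*z),proj(im,f),ell(im,f,v[3]),get_t())
E
python3 d.py
```

```text
[0.5571648  0.12094463 0.11421526 0.23721632] 13.591494216740918 [ 0.3  0.4  0.6 -1.4 -0.9  0.3  0.5  0.5  1.1]
[0.49206685 0.1051811  0.23727663] [-179.97826381  -28.65162691   13.48215187]
[0.49642334 0.10543606 0.40128063] [-1.69645388e+02  3.87981727e-02 -7.65115725e+01]
lid 0.69 [319.8, 178.9] ((319.51580810546875, 176.2455596923828), (127.18881225585938, 132.18008422851562), 90.18334197998047) ((318.7500305175781, 176.25001525878906), (128.69342041015625, 127.986328125), 45.0)
canister 0.83 [317.6, 169.8] ((318.6969299316406, 167.4813232421875), (166.70736694335938, 181.03109741210938), 179.8236083984375) ((318.5, 170.49996948242188), (160.99996948242188, 146.99996948242188), 90.0)
pred tip, pin, foot,lid [319.84151277 188.98470995] [319.81741054 192.28438453] [319.90386137 180.44898536] [319.89782715 176.78244019 129.57015228] 7.1083
```

View pics/w4.png

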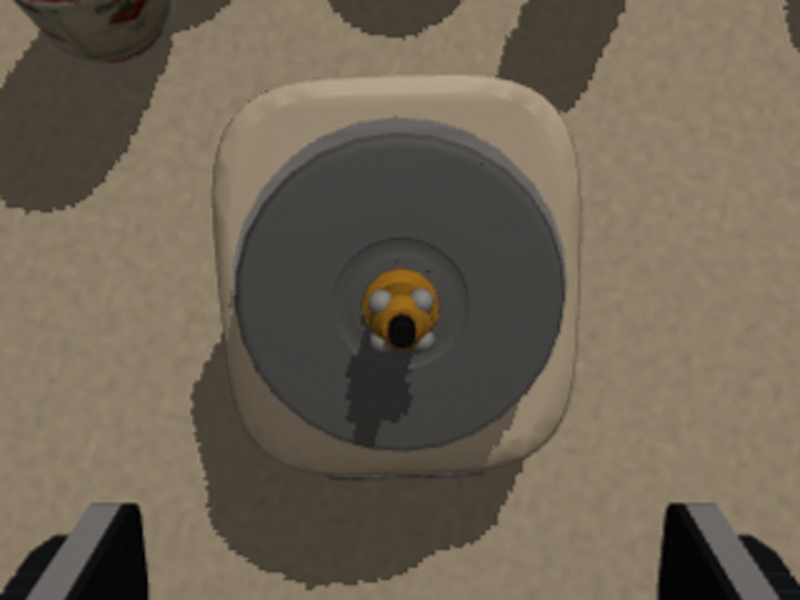

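The w4 crop is symmetric and matches the prediction to within 1 px, with the nipple pin at crop (401,330). Next I'll press the lid down-slope of the nipple with closed fingers.

```bash
cat > e.py <<'E'
from fit import *
v,r=fit(OBS); f=v[:3];x,y,z=axes(v[3]); rot=[180,-np.degrees(.5),np.degrees(v[3])]
close_gripper(20); print(get_grip_width())
g=f-.032*x
servo_line(g+.02*z,rot,velocity=.15)
print("hit",servo_line(g-.025*z,velocity=.02,contact_N=22),"depth",(np.array(get_tcp_pos())-f)@z,"F",get_ft_force()@z if 0 else np.array(get_ft_force())@z)
sleep(.4); print((np.array(get_tcp_pos())-f)@z,np.array(get_ft_force())@z)
servo_line(g+.12*z,velocity=.2)
gripper_open()
p=np.array(get_tcp_pos())
im=get_image("wrist"); save(im,"w5.png",(160,60,480,300),2.5)
for d in trace("wrist","lid")[:1]:
    rr=d["region"].astype(np.uint8); c=max(cv2.findContours(rr,0,1)[0],key=len); print(cv2.fitEllipse(cv2.convexHull(c)))
f2=f-.01*z; print("pred",ell(im,f2,v[3]),proj(im,f2+.031*z),get_t())
E
python3 e.py
```

```text
0.00021197572917283503Traceback (most recent call last):
  File "e.py", line 5, in <module>
    servo_line(g+.02*z,rot,velocity=.15)
    ~~~~~~~~~~^^^^^^^^^^^^^^^^^^^^^^^^^^
plant.PlanningError: the arm cannot follow that straight line within its joint ranges
```

```bash
cat > k.py <<'E'
from fit import *
v,r=fit(OBS); f=v[:3];x,y,z=axes(v[3]); B=R.from_euler("xyz",[180,-np.degrees(.5),np.degrees(v[3])],degrees=True)
q0=get_joint_positions(); print(np.round(q0,1))
for nm,o in [("-x",-.032*x),("+x",.032*x),("+y",.034*y),("-y",-.034*y),("ins",.051*z)]:
    for s in (0,30,-30,60,-60,90,-90,135,180,-135):
        e=(B*R.from_euler("z",s,degrees=True)).as_euler("xyz",degrees=True)
        row=[]
        for h in (.15,.1,.06,.02,-.015):
            q=inverse_kinematics(f+o+h*z,e); row.append(None if q is None else np.round(q).astype(int).tolist())
        print(nm,s,[int(a is not None) for a in row],row[0],row[-1])
print(get_t())
E
python3 k.py
```

```text
[ -69.    -7.5   45.3  134.5   24.1   24.1 -118.8]
-x 0 [1, 1, 1, 0, 1] [-66, -11, 39, 138, 31, 25, -126] [-53, 24, 39, 136, 247, 12, 14]
-x 30 [1, 1, 1, 1, 1] [-59, -10, 34, 138, 27, 24, -153] [-53, 24, 39, 136, 247, 12, -16]
-x -30 [1, 1, 1, 1, 1] [-71, -13, 44, 138, 35, 27, -100] [-2, 21, -21, 133, 99, 11, -163]
-x 60 [1, 1, 1, 1, 1] [-24, -5, 1, 136, 12, 21, -169] [-53, 24, 39, 136, 247, 12, -46]
-x -60 [1, 1, 1, 1, 1] [-77, -15, 48, 138, 39, 28, -74] [-2, 21, -21, 133, 99, 11, -133]
-x 90 [1, 1, 1, 1, 1] [-80, -17, 50, 139, 42, 30, 133] [-2, 21, -21, 133, 99, 11, 77]
-x -90 [1, 1, 1, 1, 1] [-82, -18, 52, 139, 44, 31, -48] [-4, 21, -19, 133, 100, 10, -104]
-x 135 [1, 1, 1, 1, 1] [-80, -17, 50, 139, 42, 30, 88] [-2, 21, -21, 133, 99, 11, 32]
-x 180 [1, 1, 1, 1, 1] [-80, -17, 50, 139, 42, 30, 43] [-2, 21, -21, 133, 99, 11, -13]
-x -135 [1, 1, 1, 1, 1] [-80, -17, 50, 139, 42, 30, -2] [-2, 21, -21, 133, 99, 11, -58]
+x 0 [1, 1, 1, 1, 1] [-71, -7, 48, 130, 21, 27, -115] [-1, 21, -23, 125, 62, 12, -155]
+x 30 [1, 1, 1, 1, 1] [-64, -6, 42, 130, 18, 27, -142] [-49, 23, 35, 128, -73, 11, 
[... 2618 characters left out ...]
 1] [-62, -16, 33, 133, 27, 36, -93] [-1, 14, -22, 131, 48, 12, -113]
ins 60 [1, 1, 1, 1, 1] [-24, -10, 1, 131, 9, 31, -165] [-61, 16, 47, 134, -60, 11, -97]
ins -60 [1, 1, 1, 1, 1] [-62, -16, 33, 133, 27, 36, -63] [-1, 14, -22, 131, 48, 12, -83]
ins 90 [1, 1, 1, 1, 1] [55, -14, -64, 128, -26, 32, -158] [-63, 17, 49, 134, -64, 12, -124]
ins -90 [1, 1, 1, 1, 1] [-70, -19, 38, 133, 33, 38, -38] [-1, 14, -22, 131, 48, 12, -53]
ins 135 [1, 1, 1, 1, 1] [-62, -16, 33, 133, 27, 36, 102] [-63, 17, 49, 134, -64, 12, -169]
ins 180 [1, 1, 1, 1, 1] [-62, -16, 33, 133, 27, 36, 57] [37, 26, -68, 129, 74, 29, 18]
ins -135 [1, 1, 1, 1, 1] [-62, -16, 33, 133, 27, 36, 12] [20, 18, -45, 130, 63, 18, -20]
7.875
```

The straight-line motion runs into wrist limits in this configuration. IK calls cost no robot time, so I'll identify the kinematics from IK samples and pick a good elbow configuration.

```bash
cat > fkid.py <<'E'
from h import *
from scipy.optimize import least_squares
import itertools
rng=np.random.default_rng(0); Q=[];P=[];E=[]
while len(Q)<70:
    p=[rng.uniform(.4,.7),rng.uniform(-.4,.4),rng.uniform(.1,.5)]; e=[180+rng.uniform(-35,35),rng.uniform(-35,35),rng.uniform(-170,170)]
    q=inverse_kinematics(p,e)
    if q is not None: Q.append(q);P.append(p);E.append(e)
Q=np.radians(Q);P=np.array(P);Rt=R.from_euler("xyz",E,degrees=True)
def fk(th,Q):
    A=th[:21].reshape(7,3); T=th[21:45].reshape(8,3); r=R.identity(len(Q)); p=np.zeros((len(Q),3))
    for i in range(7):
        p=p+r.apply(T[i]); r=r*R.from_rotvec(Q[:,i:i+1]*(A[i]/np.linalg.norm(A[i])))
    return p+r.apply(T[7]), r*R.from_rotvec(th[45:48])
def res(th):
    p,r=fk(th,Q); return np.r_[(p-P).ravel(),.3*(r.as_matrix()-Rt.as_matrix()).ravel()]
best=None
for s in itertools.product([1,-1],repeat=4):
    A=np.array([[0,0,s[0]],[0,1,0],[0,0,s[1]],[0,1,0],[0,0,s[2]],[0,1,0],[0,0,s[3]]],float)
    T=np.array([[0,0,.15],[0,0,.15],[0,0,.2],[0,0,.2],[0,0,.2],[0,0,.2],[0,0,.1],[0,0,.2]])
    o=least_squares(res,np.r_[A.ravel(),T.ravel(),.01,.01,.3],max_nfev=120)
    if best is None or o.cost<best.cost: best=o; print(s,o.cost)
    if o.cost<1e-4: break
np.save("th.npy",best.x); print(np.round(best.x[:21].reshape(7,3),2).tolist(),np.round(best.x[21:45].reshape(8,3),3).tolist(),np.abs(best.fun).max(),get_t())
E
timeout 500 python3 fkid.py
```

```text
(1, 1, 1, 1) 10.833709484590884
(1, 1, 1, -1) 1.2185730805920899e-20
[[0.0, -0.0, -0.53], [-0.0, 0.76, 0.0], [-0.0, 0.0, -1.16], [-0.0, 0.82, 0.0], [-0.0, 0.0, -1.93], [0.0, 1.04, 0.0], [0.0, -0.0, -1.37]] [[0.0, 0.0, -0.735], [0.0, -0.274, 1.022], [-0.0, 0.243, -1.696], [0.0, -0.018, 2.237], [-0.0, -0.013, 2.367], [0.0, 0.752, -1.894], [-0.0, -0.752, -0.651], [0.0, 0.0, 0.978]] 3.853645180740273e-11 7.875
```

```bash
cat > kin.py <<'E'
from fit import *
th=np.load("th.npy")
LO=np.array([-169.35,-19.33,-80.79,13.8,-78.32,9.67,-169.56]);HI=np.array([169.35,120.38,83.38,139.57,258.32,109.79,169.56])
AX=[a/np.linalg.norm(a) for a in th[:21].reshape(7,3)];TT=th[21:45].reshape(8,3);RE=R.from_rotvec(th[45:48]).as_matrix()
def fk(q,allp=False):
    q=np.radians(q);M=np.eye(3);p=np.zeros(3)
    for i in range(7): p=p+M@TT[i]; M=M@cv2.Rodrigues(AX[i]*q[i])[0]
    return p+M@TT[7],M@RE
def ik(p,Rm,q0,spin_free=False,reg=1e-3):
    def f(q):
        a,M=fk(q); d=Rm.T@M
        rv=np.array([d[2,1]-d[1,2],d[0,2]-d[2,0],d[1,0]-d[0,1]])/2
        return np.r_[(a-p)*10,(M[:,2]-Rm[:,2])*3 if spin_free else np.r_[rv*3,3-np.trace(d)],reg*(q-q0)*.05]
    o=least_squares(f,np.clip(q0,LO+.1,HI-.1),bounds=(LO,HI),x_scale=10,max_nfev=60)
    a,M=fk(o.x); ok=np.linalg.norm(a-p)<3e-4 and np.linalg.norm(M[:,2]-Rm[:,2])<2e-3
    return o.x if ok else None
def margin(q): return np.min(np.minimum(q-LO,HI-q))
def line(pts,Rm,q): # track with fixed orientation; list or None
    out=[q]
    for p in pts:
        n=ik(p,Rm,out[-1]); 
        if n is None: return None
        out.append(n)
    return np.array(out)
def search(pts,axis,n=60,seed=0,near=None):
    """free spin: sample, pick best min margin; returns (score, qs)"""
    rng=np.random.default_rng(seed);C=[]
    t=-axis; a=np.cross([0,1,0],t);a/=np.linalg.norm(a);Rm=np.c_[a,np.cross(t,a),t]
    for _ in range(n):
        q=ik(pts[0],Rm,rng.uniform(LO,HI),True)
        if q is None or margin(q)<4: continue
        qs=line(pts[1:],fk(q)[1],q)
        if qs is None: continue
        m=min(margin(k) for k in qs); st=np.abs(np.diff(qs,axis=0)).max()
        if m>3 and st<12: C.append((m-.0*st,st,qs))
    C.sort(key=lambda c:-c[0]); return C
v,_=fit(OBS); f=v[:3];x,y,z=axes(v[3]); f2=f-.010*z
E
cat > s.py <<'E'
from kin import *
q0=np.array(get_joint_positions())
for nm,o in [("-x",-.032*x),("+x",.032*x),("+y",.034*y),("-y",-.034*y),("ins",.041*z)]:
    C=search([f+o+h*z for h in (.07,.05,.035,.02,.01,0,-.01,-.015)],z,40)
    print(nm,len(C))
    for m,st,qs in C[:5]: print(round(m,1),round(st,1),np.round(qs[0]).astype(int).tolist(),np.round(qs[-1]).astype(int).tolist(),"d",round(np.abs(qs[0]-q0).max()))
E
time timeout 560 python3 s.py
```

```text
-x 6
6.3 7.8 [41, 18, -69, 133, 65, 23, -28] [29, 32, -59, 132, 93, 29, -51] d 114
6.3 8.3 [39, 17, -66, 133, 64, 22, 129] [28, 30, -57, 132, 93, 28, 104] d 248
6.3 8.4 [38, 16, -65, 133, 63, 21, 127] [27, 30, -56, 132, 93, 27, 101] d 245
5.8 10.2 [27, 12, -52, 134, 56, 17, -119] [18, 26, -44, 132, 93, 20, -153] d 98
5.7 10.4 [26, 12, -50, 134, 54, 16, 72] [16, 25, -42, 132, 94, 19, 35] d 190
+x 9
14.3 5.4 [37, 19, -65, 125, 55, 27, -28] [23, 29, -52, 124, 77, 26, -48] d 110
14.3 5.5 [37, 19, -65, 125, 54, 27, -79] [23, 29, -52, 124, 77, 25, -99] d 110
13.7 5.7 [34, 18, -61, 125, 52, 25, 72] [21, 27, -48, 124, 75, 23, 50] d 190
11.8 5.8 [32, 17, -58, 125, 50, 24, -119] [18, 26, -45, 124, 74, 22, -141] d 103
10.6 5.0 [41, 22, -70, 125, 59, 29, 129] [28, 31, -58, 124, 79, 29, 112] d 248
+y 7
10.4 6.0 [36, 20, -69, 129, 63, 28, 129] [24, 31, -59, 128, 86, 31, 110] d 248
10.4 6.0 [35, 19, -69, 129, 63, 28, -28] [23, 31, -58, 128, 86, 31, -47] d 114
10.1 7.1 [27, 15, -58, 130, 57, 23, -119] [16, 27, -48, 128, 84, 24, -143] d 103
9.9 7.3 [23, 14, -54, 130, 54, 22, 127] [12, 25, -43, 128, 83, 22, 100] d 245
9.8 7.5 [22, 13, -52, 130, 53, 21, 72] [10, 25, -41, 128, 83, 21, 44] d 190
-y 6
10.6 6.5 [45, 19, -68, 129, 57, 24, 127] [30, 30, -55, 128, 84, 24, 103] d 245
10.6 6.7 [43, 18, -66, 129, 56, 23, 72] [29, 29, -52, 128, 83, 23, 46] d 190
10.5 6.8 [42, 18, -64, 129, 54, 22, -28] [27, 28, -50, 128, 83, 22, -54] d 111
9.3 6.0 [47, 21, -72, 129, 60, 26, 129] [33, 32, -59, 127, 85, 27, 108] d 248
5.0 5.5 [50, 24, -76, 129, 64, 29, 41] [36, 34, -63, 127, 86, 30, 22] d 160
ins 4
9.6 8.1 [47, 11, -71, 129, 38, 23, -28] [24, 21, -51, 129, 70, 21, -58] d 116
8.5 8.7 [41, 9, -65, 129, 33, 21, -119] [19, 19, -45, 129, 67, 18, -151] d 110
6.6 8.9 [36, 7, -59, 130, 30, 20, 127] [14, 18, -39, 130, 64, 16, 93] d 245
5.2 7.4 [50, 12, -76, 129, 42, 24, 129] [28, 23, -56, 129, 72, 23, 101] d 248
real	0m19.981s
user	0m20.182s
sys	0m0.075s
```

```bash
cat >> kin.py <<'E'
def sweep(wps):
    lo=[]
    for a,b in zip(wps[:-1],wps[1:]):
        for t in np.linspace(0,1,25):
            p,M=fk(a+(b-a)*t)
            pts=np.array([p]+[p-.075*M[:,2]+sx*.06*M[:,0]+sy*.06*M[:,1] for sx in(-1,1) for sy in(-1,1)])
            i=pts[:,2].argmin(); lo.append((round(pts[i,2],3),np.round(p,2).tolist()))
    return lo
E
cat > t.py <<'E'
from kin import *
q0=np.array(get_joint_positions())
pts=[f+.031*x+h*z for h in (.07,.05,.035,.02,.01,0,-.01,-.015)]
C=search(pts,z,40); C=[c for c in C if c[0]>11 and abs(c[2][0][6]+90)<70]; m,st,qs=C[0]; print(m,st,np.round(qs[0],1))
np.save("press.npy",qs[0])
for via in ([-15,-15,-10,115,40,40,-90],[-15,-19,-10,110,40,50,-90],[0,-15,-25,110,30,45,-90]):
    lo=sweep([q0,np.array(via,float),qs[0]]); print(via,min(lo)); print(lo[::5])
E
python3 t.py
```

```text
14.11215124273302 5.625744085677624 [ 35.2  18.2 -62.7 125.5  53.1  25.6 -28. ]
[-15, -15, -10, 115, 40, 40, -90] (np.float64(0.191), [0.55, 0.12, 0.19])
[(np.float64(0.237), [0.49, 0.11, 0.24]), (np.float64(0.289), [0.52, 0.1, 0.29]), (np.float64(0.348), [0.54, 0.08, 0.35]), (np.float64(0.41), [0.56, 0.07, 0.41]), (np.float64(0.464), [0.57, 0.06, 0.48]), (np.float64(0.51), [0.57, 0.06, 0.53]), (np.float64(0.446), [0.59, 0.07, 0.45]), (np.float64(0.364), [0.59, 0.08, 0.36]), (np.float64(0.286), [0.59, 0.09, 0.29]), (np.float64(0.223), [0.57, 0.1, 0.22])]
[-15, -19, -10, 110, 40, 50, -90] (np.float64(0.191), [0.55, 0.12, 0.19])
[(np.float64(0.237), [0.49, 0.11, 0.24]), (np.float64(0.299), [0.52, 0.09, 0.3]), (np.float64(0.372), [0.54, 0.07, 0.37]), (np.float64(0.449), [0.55, 0.05, 0.45]), (np.float64(0.52), [0.55, 0.03, 0.54]), (np.float64(0.579), [0.54, 0.02, 0.6]), (np.float64(0.504), [0.57, 0.05, 0.51]), (np.float64(0.411), [0.59, 0.06, 0.41]), (np.float64(0.314), [0.59, 0.08, 0.31]), (np.float64(0.234), [0.57, 0.1, 0.23])]
[0, -15, -25, 110, 30, 45, -90] (np.float64(0.191), [0.55, 0.12, 0.19])
[(np.float64(0.237), [0.49, 0.11, 0.24]), (np.float64(0.298), [0.52, 0.1, 0.3]), (np.float64(0.365), [0.54, 0.09, 0.37]), (np.float64(0.435), [0.55, 0.08, 0.43]), (np.float64(0.493), [0.55, 0.08, 0.5]), (np.float64(0.535), [0.55, 0.09, 0.55]), (np.float64(0.462), [0.58, 0.09, 0.46]), (np.float64(0.378), [0.59, 0.09, 0.38]), (np.float64(0.298), [0.59, 0.09, 0.3]), (np.float64(0.231), [0.57, 0.1, 0.23])]
```

Clean path. Now press.

```bash
cat > e.py <<'E'
from kin import *
set_joints([-15,-15,-10,115,40,40,-90]); set_joints(np.load("press.npy").tolist())
rot=get_ee_rot(); g=f+.031*x; print(np.array(get_tcp_pos())-g-.07*z, (R.from_euler("xyz",rot,degrees=True).as_matrix()[:,2]@-z))
servo_line(g+.015*z,velocity=.1)
F0=np.array(get_ft_force())@z
print("hit",servo_line(g-.022*z,velocity=.02,contact_N=22),"depth",(np.array(get_tcp_pos())-f)@z,"F",np.array(get_ft_force())@z-F0)
sleep(.4); print((np.array(get_tcp_pos())-f)@z,np.array(get_ft_force())@z-F0, get_t())
E
python3 e.py
```

```text
[0.00027466 0.00032267 0.00028666] 0.9999998385215085
hit True depth -0.003899054250759758 F 14.249581194214839
-0.0038915919325350303 14.245527479927603 12.4667
```

```bash
cat > e2.py <<'E'
from kin import *
g=f+.031*x
print(np.array(get_ft_force())@np.c_[x,y,z])
for k in range(3):
    print("hit",servo_line(g-.022*z,velocity=.01,contact_N=12),"depth",(np.array(get_tcp_pos())-f)@z,np.array(get_ft_force())@np.c_[x,y,z])
    if np.array(get_ft_force())@z>28: break
print(get_t())
E
python3 e2.py
```

```text
[-0.51560899  0.44791661 14.14503554]
hit True depth -0.0038003118577058016 [ 0.61334968 -0.9161092   9.37117937]
hit True depth -0.0037881693797846283 [-0.2549779  -0.83372365  7.41716459]
hit True depth -0.003767000466341425 [-0.01974259 -0.37709104  7.60585389]
13.575
```

```bash
cat > e3.py <<'E'
from kin import *
g=f+.031*x
print("hit",servo_line(g-.016*z,velocity=.01,contact_N=24),"depth",(np.array(get_tcp_pos())-f)@z,np.array(get_ft_force())@np.c_[x,y,z])
sleep(.3);print("depth",(np.array(get_tcp_pos())-f)@z,np.array(get_ft_force())@np.c_[x,y,z])
print(get_t())
E
python3 e3.py
```

```text
hit True depth -0.003809543658908448 [ 0.21515358 -0.97821089 10.71686783]
depth -0.0037989451532729926 [-0.46375659 -0.89604136 11.29019954]
14.25
```

```bash
cat > e4.py <<'E'
from kin import *
g=f+.031*x
servo_line(g+.07*z,velocity=.15)
im=get_image("wrist"); save(im,"w5.png"); np.save("w5.npy",[im["eye"],im["rotation"]])
for d in trace("wrist","lid")[:1]:
    rr=d["region"].astype(np.uint8); c=max(cv2.findContours(rr,0,1)[0],key=len); print(d["conf"],cv2.fitEllipse(cv2.convexHull(c)))
print(im["eye"],im["rotation"])
for dz in (0,-.004,-.01): print("pred",dz,ell(im,f+dz*z,v[3]),proj(im,f+(dz+.031)*z),get_t())
E
python3 e4.py
```

```text
0.85 ((276.1043395996094, 174.74017333984375), (160.06597900390625, 169.2811737060547), 112.94416046142578)
[0.43934044 0.16719982 0.29808701] [148.04371645 -25.63334778  42.13181258]
pred 0 [273.93185425 178.91743469 171.73298645] [267.09204869 202.95847779] 14.9917
pred -0.004 [274.73016357 177.20436096 168.9644928 ] [268.1315941 200.4098274] 14.9917
pred -0.01 [275.87762451 174.73486328 164.97556305] [269.61759473 196.76660409] 14.9917
```

View pics/w5.png

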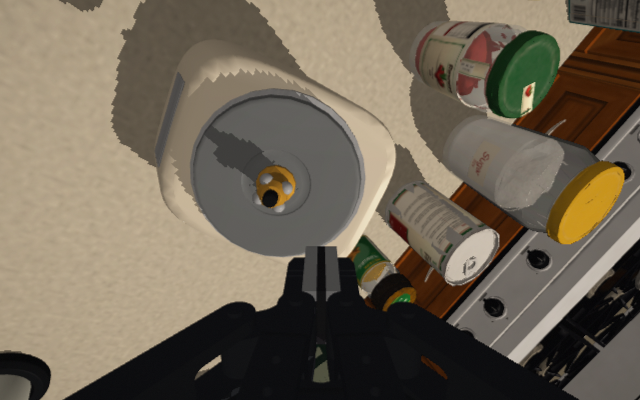

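w5 shows the lid at (276,175), size 165 px, which matches the prediction for 10 mm in. No orange shows and the lid is flush with the collar. I'll cross-check with the scene camera for gasket orange, and plan the grasp.

```bash
cat > g.py <<'E'
from kin import *
VIA=np.array([-15,-15,-10,115,40,40,-90.])
set_joints(VIA.tolist())
im=get_image("scene")
def orange(c): 
    h=cv2.cvtColor(np.ascontiguousarray(c[160:230,235:300]),cv2.COLOR_BGR2HSV); m=(h[...,0]<22)&(h[...,1]>110)&(h[...,2]>90); ys,xs=np.where(m); return m.sum(), sorted(set(zip(xs+235,ys+160)))[:40]
a=cv2.imread("pics/scene.png"); b=im["color"][:,:,::-1]; print("orange before",orange(a)[0],"after",orange(b)[0])
cv2.imwrite("pics/ba.png",np.hstack([cv2.resize(k[160:230,235:300],None,fx=6,fy=6,interpolation=cv2.INTER_CUBIC) for k in (a,b)]))
tp=get_image("top")
rot=[161.695,0.04,-89.88]; i2=dict(K,eye=[.533,-.179,.503],rotation=rot)
for d in trace("scene","sealer")[:2]: print(d["pixel"])
print("cap",atz(i2,(339,89),.12),atz(tp,(361.5,231),.12)); 
s=(atz(i2,(339,89),.12)[:2]+atz(tp,(361.5,231),.12)[:2])/2; print(s)
pts=[np.r_[s,h] for h in (.25,.2,.15,.1,.058)]
C=search(pts,np.array([0,0,1.]),40)
for m,st,qs in C[:6]: print(round(m,1),round(st,1),np.round(qs[0]).astype(int).tolist(),np.round(qs[-1]).astype(int).tolist(),np.round(fk(qs[0])[1][:,0],2),min(sweep([VIA,qs[0]])))
print(get_t())
E
python3 g.py
```

```text
orange before 136 after 110
[333.2, 246.2]
[291.6, 256.6]
cap [ 0.51853613 -0.19747088  0.12      ] [ 0.5114044  -0.19106756  0.12      ]
[ 0.51497026 -0.19426922]
27.7 5.2 [53, 21, -49, 103, 18, 64, -44] [45, 35, -40, 112, 31, 45, -56] [0.68 0.73 0.  ] (np.float64(0.25), [0.51, -0.19, 0.25])
26.4 5.9 [29, 16, -18, 104, 6, 61, 52] [26, 30, -15, 113, 12, 39, 46] [-0.68  0.73 -0.  ] (np.float64(0.25), [0.51, -0.19, 0.25])
26.4 5.1 [57, 23, -54, 102, 21, 65, -119] [48, 36, -45, 112, 35, 46, -131] [ 0.91 -0.42  0.  ] (np.float64(0.25), [0.51, -0.19, 0.25])
25.4 6.1 [11, 15, 4, 105, -1, 60, 24] [12, 29, 2, 114, -2, 37, 25] [-0.16  0.99  0.  ] (np.float64(0.25), [0.51, -0.19, 0.25])
25.2 6.1 [6, 15, 10, 106, -3, 60, 9] [8, 29, 7, 114, -6, 37, 11] [ 0.15  0.99 -0.  ] (np.float64(0.25), [0.51, -0.19, 0.25])
24.9 6.1 [0, 15, 18, 106, -5, 60, 104] [4, 29, 13, 115, -11, 37, 109] [-1.    0.08 -0.  ] (np.float64(0.25), [0.51, -0.19, 0.25])
16.4333
```

View pics/ba.png

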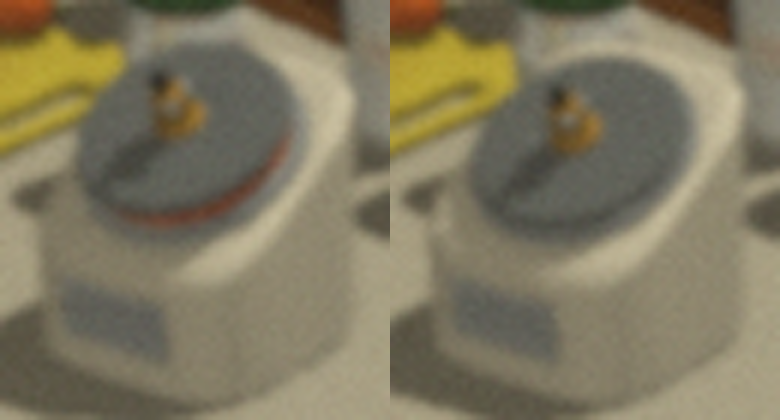

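The crops show the orange gasket before and none after, so the lid is home. Now hover over the sealer, find its green lamp, and correct.

```bash
cat > g2.py <<'E'
from kin import *
gripper_open()
set_joints([53,21,-49,103,18,64,-44])
s=np.array([.515,-.195])
Rm=R.from_euler("xyz",get_ee_rot(),degrees=True).as_matrix(); yaw=np.degrees(np.arctan2(Rm[1,0],Rm[0,0])); print(get_ee_rot())
rot=[180,0,yaw]; move_ptp(np.r_[s,.24],rot)
im=get_image("wrist"); h=cv2.cvtColor(im["color"],cv2.COLOR_RGB2HSV)
m=((h[...,0]>50)&(h[...,0]<85)&(h[...,1]>120)&(h[...,2]>80)).astype(np.uint8)
n,l,st,c=cv2.connectedComponentsWithStats(m)
pr=proj(im,np.r_[s,.12]); print("pred",pr)
for i in range(1,n):
    if st[i,4]>8: print(c[i],st[i,4],atz(im,c[i],.12))
for d in trace("wrist","sealer")[:3]: print(d["conf"],d["pixel"],atz(im,d["pixel"],.1))
save(im,"w6.png"); print(get_tcp_pos(),get_joint_positions(),get_t())
E
python3 g2.py
```

```text
[179.65411253   0.31431553  48.25491704]
pred [319.44732739 187.16690395]
[324.70700637 185.95541401] 157 [ 0.51865644 -0.19695284  0.12      ]
[209.95726496 241.67521368] 117 [ 0.4182913  -0.17064957  0.12      ]
0.88 [224.4, 219.9] [ 0.43093629 -0.16766351  0.1       ]
[ 0.51518997 -0.19429248  0.24025228] [ 52.97834358  21.89812708 -48.74847598 103.26674986  18.35221806
  63.09955913 -43.84076532] 18.9583
```

View pics/w6.png

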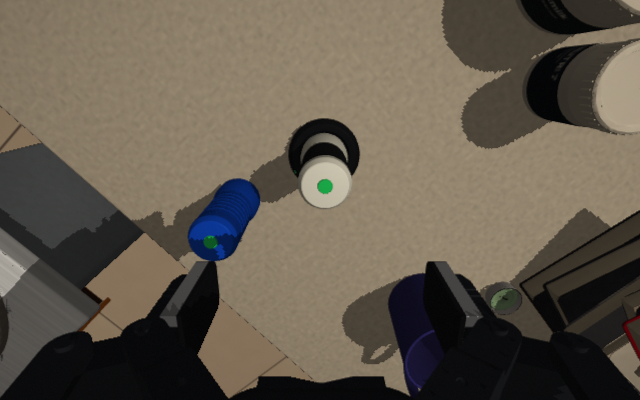

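The lamp at (325,186) gives (0.5187, -0.197), which agrees with w2. That's the white-capped one in the black dock; the blue one is at (210,242). Grasp and lift.

```bash
cat > g3.py <<'E'
from kin import *
s=np.array([.5186,-.197]); rot=[180,0,48.2]
servo_line(np.r_[s,.15],rot,velocity=.2)
print(servo_line(np.r_[s,.060],velocity=.12,contact_N=15),get_tcp_pos())
close_gripper(70); sleep(.2); print("w",get_grip_width(),"F",get_gripper_force(),get_tcp_pos(),get_t())
servo_line(np.r_[s,.10],velocity=.08); servo_line(np.r_[s,.25],velocity=.25); print("w",get_grip_width(),get_gripper_force(),get_ft_force(),get_joint_positions(),get_t())
E
python3 g3.py
cat > p.py <<'E'
from kin import *
q0=np.array(get_joint_positions())
pts=[f2+(.051+h)*z for h in (.075,.055,.04,.025,.015,.005,-.002,-.008)]
C=search(pts,z,90,seed=3)
for m,st,qs in C[:8]: 
    print(round(m,1),round(st,1),np.round(qs[0],1).tolist(),np.round(qs[-1]).astype(int).tolist(),round(np.abs(qs[0]-q0).max()),sorted([l for l in sweep([q0,qs[0]])])[:3])
E
python3 p.py
```

```text
False [ 0.51924724 -0.19705947  0.06069812]
w 0.040534398149938894 F 66.8604040145874 [ 0.51874387 -0.19700029  0.06070308] 21.1417
w 0.040221150777357266 67.47982978820801 [-0.58364134 -0.57008529 -2.54547737] [ 53.16408289  21.84335418 -48.8809134  102.20912196  18.1064562
  64.3255372  -43.50432672] 22.5417
8.6 8.4 [48.1, 9.7, -72.2, 129.2, 35.5, 22.7, 29.4] [25, 20, -51, 129, 67, 21, -1] 73 [(np.float64(0.216), [0.5, 0.11, 0.22]), (np.float64(0.218), [0.51, 0.09, 0.22]), (np.float64(0.22), [0.52, 0.08, 0.22])]
8.4 9.1 [42.6, 7.7, -65.8, 129.4, 30.5, 21.4, 15.5] [20, 18, -45, 130, 64, 18, -17] 59 [(np.float64(0.216), [0.5, 0.11, 0.22]), (np.float64(0.218), [0.51, 0.09, 0.22]), (np.float64(0.219), [0.52, 0.08, 0.22])]
8.0 9.1 [41.5, 7.4, -64.5, 129.4, 29.6, 21.2, -76.2] [19, 18, -44, 130, 63, 18, -109] 43 [(np.float64(0.216), [0.5, 0.11, 0.22]), (np.float64(0.218), [0.51, 0.1, 0.22]), (np.float64(0.219), [0.51, 0.08, 0.22])]
7.8 8.3 [48.8, 10.0, -73.0, 129.2, 36.3, 23.0, 10.4] [25, 20, -52, 129, 67, 21, -20] 54 [(np.float64(0.216), [0.5, 0.11, 0.22]), (np.float64(0.218), [0.51, 0.0
[... 188 characters left out ...]
64(0.218), [0.51, 0.09, 0.22]), (np.float64(0.22), [0.52, 0.08, 0.22])]
6.9 9.2 [38.3, 6.7, -61.0, 129.5, 27.5, 20.7, 79.3] [16, 17, -41, 130, 62, 17, 46] 123 [(np.float64(0.216), [0.5, 0.11, 0.22]), (np.float64(0.217), [0.51, 0.1, 0.22]), (np.float64(0.219), [0.51, 0.08, 0.22])]
6.6 8.1 [49.7, 10.5, -74.2, 129.2, 37.3, 23.3, 34.4] [26, 20, -53, 129, 68, 21, 5] 78 [(np.float64(0.216), [0.5, 0.11, 0.22]), (np.float64(0.218), [0.51, 0.09, 0.22]), (np.float64(0.22), [0.52, 0.08, 0.22])]
6.4 9.2 [36.6, 6.3, -59.2, 129.6, 26.4, 20.5, -108.1] [14, 17, -39, 130, 61, 16, -141] 65 [(np.float64(0.216), [0.5, 0.11, 0.22]), (np.float64(0.217), [0.51, 0.1, 0.22]), (np.float64(0.219), [0.51, 0.08, 0.22])]
```

The sealer is held (2.5 N weight). I'll refit the nipple with all the observations and move to pre-insert, then look at the lamp in hand.

```bash
cat > h2.py <<'E'
from kin import *
i4=dict(K,eye=[.49642334,.10543606,.40128063],rotation=[-169.645388,.0387981727,-76.5115725])
e5,r5=np.load("w5.npy"); i5=dict(K,eye=e5,rotation=r5)
O=OBS+[(i4,.031,(320.4,192),1),(i4,"lid",(319.9,176.4,129.7),1)]
def fit2(O,H,sh=.010):
    def res(u):
        zz=axes(u[3])[2];o=[]
        for im,k,val,w in O+H:
            F=u[:3]-(sh*zz if any(im is h[0] for h in H) else 0)
            o+=list(w*(np.array(ell(im,F,u[3]) if k=="lid" else proj(im,F+k*zz))-val))
        return o
    r=least_squares(res,v); return r.x,r.fun
u,r=fit2(O,[(i5,.031,(270,198),1),(i5,"lid",(276.1,174.7,164.7),1)])
print(v,u,np.round(r,1)); d=u[:3]-f; print("shift in x,y,z",d@np.c_[x,y,z]*1000)
np.save("u.npy",u)
q=np.array([48.1,9.7,-72.2,129.2,35.5,22.7,29.4]); set_joints(q.tolist())
Rm=R.from_euler("xyz",get_ee_rot(),degrees=True).as_matrix(); p=np.array(get_tcp_pos()); print("axis err",np.arccos(-Rm[:,2]@z))
im=get_image("wrist"); save(im,"w7.png")
hh=cv2.cvtColor(im["color"],cv2.COLOR_RGB2HSV)
m=((hh[...,0]>50)&(hh[...,0]<85)&(hh[...,1]>120)&(hh[...,2]>60)).astype(np.uint8)
n,l,st,c=cv2.connectedComponentsWithStats(m)
print("pred lamp",proj(im,p-.0593*Rm[:,2]),"1mm x:",proj(im,p-.0593*Rm[:,2]+.001*Rm[:,0]),"1mm y",proj(im,p-.0593*Rm[:,2]+.001*Rm[:,1]))
for i in range(1,n):
    if st[i,4]>8: print(c[i],st[i,4])
print(get_t())
E
python3 h2.py
```

```text
[0.5571648  0.12094463 0.11421526 0.23721632] [0.55726465 0.12077851 0.11455319 0.23921056] [ 0.6  0.2  0.5 -1.5 -0.7  0.1  0.7  0.3  1.3 -0.3  0.1  0.2  0.2  0.
 -0.2 -0.6 -0.1  0.5  0.3]
shift in x,y,z [ 0.2129281  -0.18493258  0.2687448 ]
axis err 0.0008718904972290928
pred lamp [320.98628018 363.37443773] 1mm x: [320.98602925 360.60058597] 1mm y [324.45154352 363.37146497]
[520.         216.94117647] 17
[483.38461538 226.92307692] 13
[492.57894737 230.02105263] 95
[509.9375 226.9375] 16
[513.72727273 233.        ] 11
[470.66666667 240.8       ] 15
[506.37037037 239.7037037 ] 27
[515.11111111 240.77777778] 9
[626.55555556 239.03703704] 27
[603.5 240. ] 16
[631.5 253. ] 12
[599.23076923 254.84615385] 13
[616. 254.] 11
[321.0111336  367.19331984] 988
23.7667
```

View pics/w7.png

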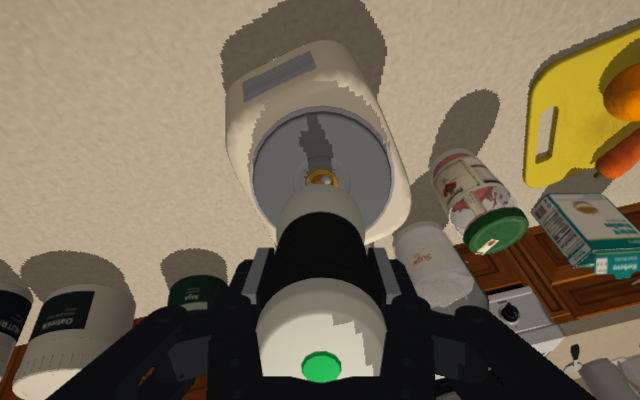

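The lamp sits at (321,367), about 1 mm from centred, and the sealer points at the nipple. Now insert in small, force-logged steps.

```bash
cat > i.py <<'E'
from kin import *
u=np.load("u.npy"); x,y,z=axes(u[3]); F0f=u[:3]-.010*z; L=.0527
close_gripper(100)
t=-z; Rm=R.from_euler("xyz",get_ee_rot(),degrees=True).as_matrix(); a=Rm[:,0]-t*(Rm[:,0]@t); a/=np.linalg.norm(a)
rot=R.from_matrix(np.c_[a,np.cross(t,a),t]).as_euler("xyz",degrees=True)
st=lambda:((np.array(get_tcp_pos())-F0f)@np.c_[x,y,z]-[0,0,L])*1000
servo_line(F0f+(L+.042)*z,rot,velocity=.08)
B=np.array(get_ft_force())
print(np.round(st(),1),B,np.round(get_joint_positions()),get_t())
h=.042
while h>-.012:
    h-=.002; hit=servo_line(F0f+(L+h)*z,velocity=.03,contact_N=35)
    F=(np.array(get_ft_force())-B)@np.c_[x,y,z]; print(round(h*1000),hit,np.round(st(),1),np.round(F,1))
    if F[2]>30 or hit or np.hypot(F[0],F[1])>25: break
print(get_t(),get_grip_width(),get_gripper_force())
E
python3 i.py
```

```text
[ 0.1  0.4 42.1] [ 0.45020775 -1.26010189 -2.42119295] [ 37.  13. -62. 129.  48.  22.  18.] 24.525
40 False [ 0.2 -0.2 40.2] [ 0.5  1.5 -0.2]
38 False [-0.1 -0.1 38. ] [-1.2  0.4  0.3]
36 False [-0.   0.  35.9] [0.4 1.9 0.5]
34 False [-0.1  0.1 33.9] [-0.1  0.3  1.4]
32 False [-0.1  0.1 31.9] [0.2 1.5 0.9]
30 False [-0.1  0.1 29.9] [-0.1  1.3 -0.8]
28 False [-0.1  0.  27.9] [0.3 1.2 0.3]
26 False [-0.1  0.  25.9] [0.4 1.3 0.8]
24 False [ 0.   0.6 24.3] [-2.2  2.1 11.4]
22 False [-1.5  1.1 21.9] [-4.4  4.5  9.5]
20 False [-1.4  0.8 19.8] [-3.6  3.8  4.4]
18 False [-1.6  0.7 17.6] [-3.2  4.3 -5.9]
16 False [-1.3  0.6 15.6] [-5.4  6.  -9.4]
14 False [-1.1  0.4 13.7] [-6.3  6.  -5.3]
12 False [-1.   0.4 11.9] [-6.7  6.3 -2. ]
10 False [-1.   0.5  9.9] [-6.5  5.  -0.2]
8 False [-0.9  0.5  8. ] [-6.9  4.9  1.5]
6 False [-0.9  0.5  6.2] [-7.4  5.4  6.2]
4 False [-0.7  0.5  5.6] [-13.5   2.8  52. ]
29.275 0.0401870168530127 101.56159043312073
```

It snapped at about 11 mm above the lid and bottomed firmly at +6, which matches the lid height felt by the fingers. I'll ease to a moderate push and check.

```bash
cat > j.py <<'E'
from kin import *
u=np.load("u.npy"); x,y,z=axes(u[3]); F0f=u[:3]-.010*z; L=.0527
B=np.array([.45,-1.26,-2.42])
st=lambda:((np.array(get_tcp_pos())-F0f)@np.c_[x,y,z]-[0,0,L])*1000
servo_line(F0f-.0005*x+.0002*y+(L+.0047)*z,velocity=.02); sleep(.6)
for _ in range(3):
    print(np.round(st(),2),np.round((np.array(get_ft_force())-B)@np.c_[x,y,z],1)); sleep(.2)
Rm=R.from_euler("xyz",get_ee_rot(),degrees=True).as_matrix(); p=np.array(get_tcp_pos()); print("axis err",np.arccos(-Rm[:,2]@z))
im=get_image("wrist"); hh=cv2.cvtColor(im["color"],cv2.COLOR_RGB2HSV)
m=((hh[...,0]>50)&(hh[...,0]<85)&(hh[...,1]>120)&(hh[...,2]>60)).astype(np.uint8)
n,l,s,c=cv2.connectedComponentsWithStats(m); i=1+s[1:,4].argmax()
print("lamp",c[i],s[i,4],get_grip_width(),get_gripper_force(),get_t())
E
python3 j.py
```

```text
[-0.72  0.49  5.89] [-9.9  3.7 35. ]
[-0.75  0.49  5.88] [-10.3   3.4  33.8]
[-0.75  0.49  5.87] [-10.3   2.7  35.2]
axis err 0.002174293269909192
lamp [320.92130115 367.92759706] 953 0.04025505393310431 98.34707021713257 30.775
```

```bash
python3 -c "
from plant import *
print(job_done())"
```

```text
the job is handed in; nothing more can be done
None
```

I pressed the lid home and snapped the sealer onto the nipple until it bottomed. I handed the job in with the sealer still gripped (about 98 N) and pressed down (about 35 N) at roughly 31 s; the hand-in returned no verdict.

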